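# Clear the ink slab and ready the ink knife

## Task

Get the ink slab ready for use: take the little pail off the slate and hang it by its bail on the arm of the hook stand, and let go of it. Then draw the ink knife out of its slanted rest, turn it level with the blade flat, and finish while still holding it there, still, with its blade over the slate and the whole knife at least 10 cm above the table. Leave the other things on the table as they stand.

Things in the scene. Friction and masses are not known exactly. Their poses are not given: they have to be found in the camera images.
- pail: small loose aluminium pail, 64 mm wide at the rim (round), 60 mm high, 0.14 kg, with a stiff, fixed bail handle that stands upright over it. Origin: centre of its underside; z up; the bail arches along the pail's y axis, so its opening faces along x. It stands on the slate at the start.
- pail_grip (a point): centre of the wooden grip on the bail, 142 mm above the pail's underside. The grip is a 14 mm thick round bar, 44 mm long along the pail's y. Below it the bail's opening is free for about 75 mm down to the pail's rim and is about 65 mm wide lower down.
- hook_stand: stand fixed to the table: grey round base 116 mm wide, dark 16 mm post, round steel arm 10 mm thick running level from the post's top along the stand's -x. Origin: centre of the base's underside; z up. Arm's centre line 210 mm up; only its free end is higher: it turns up at 140 to 156 mm from the post's axis and ends in a black ball, top 241 mm above the table.
- hook_arm (a point): middle of the straight part of the stand's arm, on its centre line, 78 mm from the post's axis. Same axes as the stand: the free end lies to -x. The pail's bail is meant to hang crosswise over the arm about here.
- knife_rest: light wooden rest fixed to the table, 80 mm wide. Its slot slopes down at 45 degrees towards its +x; the knife's blade is in the slot, the handle out and up to its -x. Origin: underside of the base, straight below the joint of handle and blade; z up. Slot 34 x 7 mm, about 88 mm deep; a ledge carries the handle's first 32 mm, the rest of the handle is free all round.
- ink_knife: loose ink knife, 200 mm, 0.1 kg: dark round wooden handle 22 mm thick, 100 mm long; flat steel blade 100 x 28 x 3 mm. Origin: centre line at the joint of handle and blade; x to the blade's tip, y across the blade, z square to its flat. At the start x points 45 degrees below level, away from the robot, origin 108 mm up. Draw it out 100 mm or more along its own -x.
- knife_grip (a point): point on the centre line of the handle, 65 mm behind the origin (35 mm from the butt), a good place to take it from above with the fingers closing along the knife's y.
- blade_mid (a point): middle of the blade, 50 mm ahead of the knife's origin.
- slate: flat black square ink slab of slate, 150 x 150 x 7 mm, fixed to the table. Origin: centre of its underside; z up.
- chalk_block: bystander: white block, 58 x 108 x 34 mm, loose. Origin: centre of its underside.
- eraser: bystander: whitish eraser, 21 x 42 x 12 mm, loose. Origin: centre of its underside.
- mixing_cup: bystander: clear plastic cup with dry ink, 69 mm wide, 88 mm high, loose. Origin: centre of its underside.
- crayon_tin: bystander: small flat tin, 49 x 72 x 18 mm, loose. Origin: centre of its underside.
- crayon_pack: bystander: small white box, 44 x 53 x 19 mm, loose. Origin: centre of its underside.

How it is judged:
By the outcome, as a careful person would: the job done as asked, in the order asked, and still so for the second after the job is handed in, while the arm keeps its last pose, push and grip.
It also fails if it takes over 58 s, if anything falls off the work surface, if the arm or the gripper's body presses on something with over 40 N, if the wrist force passes 120 N, or if a joint passes its speed limit or range.

## Robot

A 7-joint arm with a two-finger parallel gripper is mounted at the origin on a cart in front of the work surface, level with it; the furniture and walls round the work are solid. World frame = base frame: x ahead of the robot, y to its left, z up, the work surface at z = 0. Lengths are in m, angles in rad, forces in N, time in s.
With the tool pointing down it reaches from about 0.375 to 0.925 m from the base axis. Payload 3.1 kg.
Tool frame: the origin (TCP) lies between the finger pads; the fingertips stand 19 mm ahead of it and the grasp point (between the pads) is the TCP; z points along the fingers, y is the line along which they close (so a half turn about z gives the same grasp; the last joint's range is limited). The gripper opens to 85 mm and grips with 20 to 120 N. Pads are 22 mm wide; open, the fingers measure 114 mm over their backs; the gripper's body (76 mm by 85 mm) begins 54 mm behind the grasp point. The pads swing forward as they close: fully open they stand 13 mm farther back than shut.
Start: joints at [1.109, 0.383, 0.044, 1.598, -0.018, 1.161, -0.05], TCP at [0.231, -0.607, 0.25] pointing down, gripper open.
Joint ranges: [-2.61, 2.61], [-0.41, 2.15], [-1.48, 1.57], [0, 2.5], [-1.57, 4.71], [0.05, 1.97], [-2.85, 2.85]. Speed limits (rad/s): [2.79, 2.79, 3.14, 3.14, 3.14, 3.14, 3.14].

## Interface

Orientations are given as a unit quaternion [x, y, z, w].
In Python, from bench import move_ptp, movel, move_j, move_gripper, pause, inverse_kinematics, read_camera, camera_params, MotionError, sign_off, look_for, tip_of, read_time_s, read_qpos, read_joint_vel, read_effort, read_eef_pos, read_tcp_rot, read_ft_force, read_ft_torque, read_finger_gap, read_grasp_force gives the robot as it stands. Calls block until the motion is done:
- move_ptp(position, orientation): joint-space move of the TCP to a pose.
- movel(position, orientation=None, speed=0.15): straight line of the TCP; orientation=None keeps the orientation; speed is the mean speed in m/s.
- move_j(angles): joint-space move.
- move_gripper(opening, effort=None): finger opening in m; effort is the grip in N (None keeps the last); returns when the fingers have stopped.
- pause(seconds).
- inverse_kinematics(position, orientation): joint angles nearest the present ones, or None.
- read_camera(name): name is "scene" or "top" or "wrist"; returns the picture (420x560x3 uint8, red, green, blue); there is no depth.
- camera_params(name): a dict with "K" (3x3 intrinsics, pixels), "camera_from_world" (4x4, takes a point from world to camera coordinates). Camera axes: x right, y down, z forward; pixel columns grow to the right and rows downward; lengths in m; the calibration is good to about 2 mm. A picture is of the moment at which its call begins: read the wrist's pose just before it. camera_params takes no time and is no camera call; for the wrist camera it gives the pose at the moment of the call.
A pose or a line that the arm cannot do raises MotionError and nothing moves.
- sign_off(): hands the job in; it is judged then, once.
Trained networks look in the newest picture that a camera, given by its name, has taken for a name from the list of things; names that differ only in an ending like _2 or _b are one class to them, and where a whole thing is asked for, a point or a joint stands for the part that bears it (a point fixed in the world has none). Each returns a list of dicts, best first, with "confidence" (0 to 1); they miss things now and then, are a little off and sometimes report something else, mostly with a low value. They report only what shows in the picture. A call takes as long as a camera call.
- look_for(camera, name): "at" ([column, row] in pixels, amid what is visible of it).
- tip_of(camera, name): "at" ([column, row] in pixels: a listed point, or the origin of a listed thing).
Readings, each from a call of its own:
- read_time_s(): time.
- read_qpos(): joint angles.
- read_joint_vel(): joint speeds.
- read_effort(): joint torques, N m.
- read_eef_pos(): TCP position.
- read_tcp_rot(): TCP orientation.
- read_ft_force(): force on the tool from outside, world axes, zero at the start.
- read_ft_torque(): the same for the moment, N m.
- read_finger_gap(): finger opening in m.
- read_grasp_force(): force on a finger pad.
Only numpy, scipy, OpenCV 4.12 (cv2) and the standard library are available. Lean on these libraries where they do the work, as an engineer would, in place of code of your own. Each camera call takes 0.05 s, during which the arm holds its last target. There are 200 camera calls.

## Working session

There is one attempt and no reset: what is moved stays moved. The work goes in short steps, each a Python script; the robot and the scene stay as the last script left them, time stands still between calls to the robot, and variables do not carry over. Pictures are saved under pics/ and viewed, at most 10 in all, crops included, and the job is handed in when it is done.

```bash
mkdir -p pics; ls; cat > h.py <<'E'
import numpy as np, cv2
from bench import *
from scipy.spatial.transform import Rotation as R
def save(cam,n):
    im=read_camera(cam); cv2.imwrite(f'pics/{n}.png',im[:,:,::-1]); return im
def ray(cam,px,P=None):
    P=P or camera_params(cam); K=np.array(P['K']);T=np.array(P['camera_from_world'])
    d=np.linalg.inv(K)@np.array([px[0],px[1],1.]); Rm=T[:3,:3]
    return -Rm.T@T[:3,3], Rm.T@d/np.linalg.norm(d)
def onz(cam,px,z,P=None):
    o,d=ray(cam,px,P); return o+d*(z-o[2])/d[2]
def proj(cam,X,P=None):
    P=P or camera_params(cam); T=np.array(P['camera_from_world']); c=T[:3,:3]@np.array(X)+T[:3,3]
    u=np.array(P['K'])@c; return u[:2]/u[2]
def tri(rs):
    A=np.zeros((3,3));b=np.zeros(3)
    for o,d in rs:
        M=np.eye(3)-np.outer(d,d);A+=M;b+=M@o
    X=np.linalg.solve(A,b); return X,[np.linalg.norm((np.eye(3)-np.outer(d,d))@(X-o)) for o,d in rs]
def down(yaw):  # tool z down, tool y (closing) along world yaw
    y=np.array([np.cos(yaw),np.sin(yaw),0]);z=np.array([0,0,-1.]);x=np.cross(y,z)
    return R.from_matrix(np.c_[x,y,z])
E
python3 - <<'E'
from h import *
a=save('scene','s0');b=save('top','t0')
print(read_time_s(),read_eef_pos(),read_tcp_rot())
print(np.array(down(0).as_quat()))
for n in ['pail','pail_grip','hook_stand','hook_arm','knife_rest','ink_knife','knife_grip','blade_mid','slate','chalk_block','eraser','mixing_cup','crayon_tin','crayon_pack']:
    rs=[];s=n
    for c in ('scene','top'):
        r=tip_of(c,n)
        if r: rs.append(ray(c,r[0]['at'])); s+=f" {c} {np.round(r[0]['at'],0)} {r[0]['confidence']:.2f} n{len(r)}"
    if len(rs)==2:
        X,e=tri(rs); s+=f" X {np.round(X,3)} e {e[0]:.4f}"
    print(s)
for c in('scene','top'): print(c,np.round(ray(c,(280,210)),3).tolist())
cv2.imwrite('pics/st0.png',cv2.resize(np.vstack([a,b])[:,:,::-1],(400*1,600)))
E
```

```text
pics
0.1 [ 0.23093439 -0.60672871  0.249003  ] [ 9.83499503e-01  1.80906829e-01 -3.04728481e-04 -1.16355044e-03]
[0.70710678 0.70710678 0.         0.        ]
pail scene [229. 231.] 0.63 n1 top [256. 190.] 0.65 n1 X [0.624 0.016 0.003] e 0.0039
pail_grip scene [222. 182.] 0.89 n1 top [254. 181.] 0.83 n1 X [0.617 0.021 0.146] e 0.0049
hook_stand top [350. 164.] 0.77 n1
hook_arm scene [331. 138.] 0.63 n2 top [372. 168.] 0.82 n1 X [ 0.605 -0.269  0.209] e 0.0026
knife_rest scene [144. 256.] 0.83 n1 top [184. 199.] 0.74 n2 X [ 0.621  0.223 -0.002] e 0.0001
ink_knife scene [357. 273.] 0.72 n2 top [182. 187.] 0.67 n1 X [0.393 0.062 0.218] e 0.2251
knife_grip scene [135. 208.] 0.69 n1 top [172. 203.] 0.63 n2 X [0.573 0.228 0.154] e 0.0030
blade_mid top [182. 180.] 0.78 n3
slate scene [225. 233.] 0.59 n1 top [257. 190.] 0.66 n1 X [ 0.631  0.019 -0.007] e 0.0017
chalk_block scene [254. 284.] 0.80 n1 top [256. 269.] 0.68 n3 X [0.408 0.039 0.007] e 0.0041
eraser scene [304. 266.] 0.47 n2 top [339. 287.] 0.55 n2 X [ 0.37  -0.127  0.023] e 0.0630
mixing_cup scene [225. 179.] 0.69 n2 top [339. 284.] 0.76 n3 X [ 0.368 -0.028  0.275] e 0.1321
crayon_tin scene [205. 327.] 0.74 n2 top [206. 295.] 0.83 n1 X [0.347 0.174 0.004] e 0.0005
crayon_pack scene [402. 243.] 0.83 n1 top [396. 260.] 0.87 n1 X [ 0.398 -0.351 -0.007] e 0.0015
scene [[-0.201, 0.328, 0.589], [0.749, -0.419, -0.513]]
top [[0.254, -0.027, 1.416], [0.215, -0.012, -0.977]]
```

View pics/t0.png

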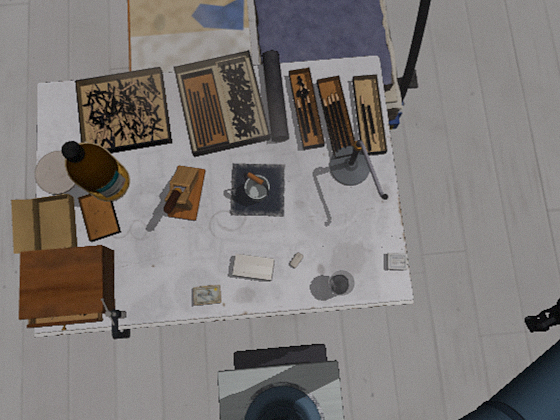

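View pics/s0.png

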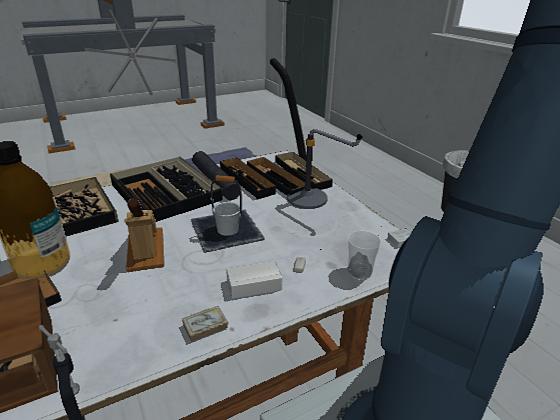

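The top view shows the pail on the slate near (256,188), with its orange grip near (254,181). The knife rest is at (185,192), with the dark handle towards (168,205). The stand base is at (350,168), and its arm runs to the ball at (385,197). The scene view agrees. I'll zoom in for the directions.

```bash
python3 - <<'E'
from h import *
t=cv2.imread('pics/t0.png');s=cv2.imread('pics/s0.png')
def c(im,x,y,w=66,h=50): return cv2.resize(im[y-h//2:y+h//2,x-w//2:x+w//2],(400,300),interpolation=cv2.INTER_CUBIC)
cv2.imwrite('pics/z0.png',np.vstack([np.hstack([c(t,256,186),c(t,182,195)]),np.hstack([c(t,365,172,80,60),c(s,335,155,80,60)])]))
for px in [(356,148),(385,197)]: print(onz('top',px,.21), onz('top',px,.23))
E
```

```text
[ 0.65721617 -0.23982327  0.21      ] [ 0.65052367 -0.23629319  0.23      ]
[ 0.52858629 -0.29450087  0.21      ] [ 0.52402613 -0.29006439  0.23      ]
```

View pics/z0.png

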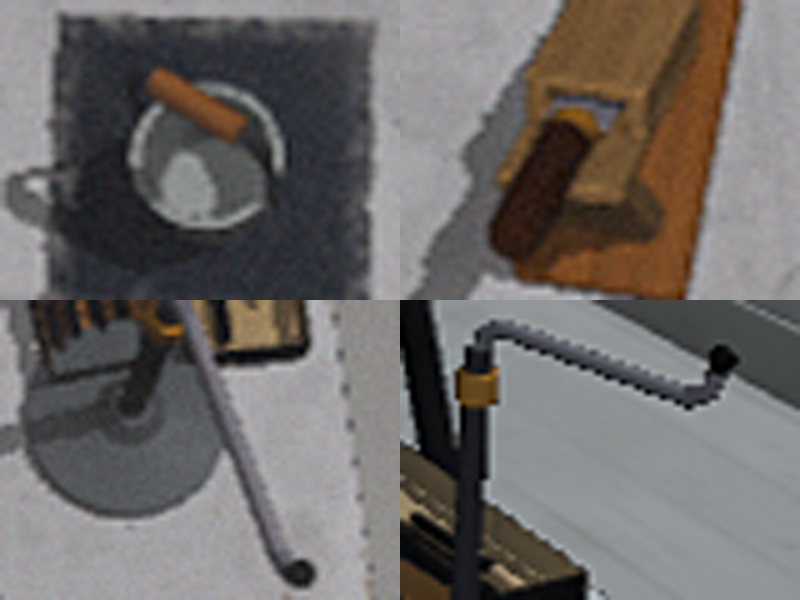

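Zoomed, the grip bar runs from about (248.2,174.2) to (262.6,182.1). The knife butt is near (168,209.6) and its joint near (178.7,189). The stand's base centre is near (350,165), the ball at (384.6,196.4), and the arm passes through (362,144) and (379.4,194).

```bash
python3 - <<'E'
from h import *
f=lambda p,z:np.round(onz('top',p,z),4)
g1,g2=f((248.2,174.2),.149),f((262.6,182.1),.149)
print('grip',g1,g2,np.linalg.norm(g1-g2),(g1+g2)/2,'yaw',np.arctan2(*(g1-g2)[1::-1]))
b=f((350,165),.008);ball=f((384.6,196.4),.232);a1=f((362,144),.21);a2=f((379.4,194),.21);d=(b-ball)
print('base',b,'ball',ball,np.linalg.norm(d[:2]),'yaw base-ball',np.arctan2(d[1],d[0]),'yaw arm',np.arctan2(*(a1-a2)[1::-1]),a1,a2)
k1,k2=f((168,209.6),.175),f((178.7,189),.112)
print('butt',k1,'joint',k2,np.linalg.norm((k1-k2)[:2]),np.arctan2(*(k2-k1)[1::-1]))
print('slate',[f(p,.007) for p in [(232.5,163.5),(285,164),(231,214),(284,216)]])
# go to look pose over pail with the wrist camera
q=R.from_quat(read_tcp_rot()).as_matrix();P=camera_params('wrist');T=np.array(P['camera_from_world'])
cp=-T[:3,:3].T@T[:3,3]; print('cam in tool',q.T@(cp-read_eef_pos()),'\n',(T[:3,:3]@q).round(3),P['K'][0])
E
```

```text
grip [0.6322 0.0304 0.149 ] [ 0.6082 -0.0044  0.149 ] 0.042273395889140496 [0.6202 0.013  0.149 ] yaw 0.9670469933974598
base [ 0.676  -0.2526  0.008 ] ball [ 0.5251 -0.2889  0.232 ] 0.15520470353697408 yaw base-ball 0.2360712568921094 yaw arm 0.2017116515187086 [ 0.6662 -0.2557  0.21  ] [ 0.5371 -0.2821  0.21  ]
butt [0.5516 0.2319 0.175 ] joint [0.6192 0.2151 0.112 ] 0.06965629906907199 -0.24358590636724073
slate [array([0.71  , 0.0789, 0.007 ]), array([ 0.6954, -0.0694,  0.007 ]), array([0.5641, 0.0928, 0.007 ]), array([ 0.5455, -0.0534,  0.007 ])]
cam in tool [ 0.0818685  -0.00060079 -0.12471418] 
 [[ 0.     1.     0.001]
 [-0.949  0.001 -0.316]
 [-0.316 -0.001  0.949]] [322.1351359    0.         279.78478692]
```

```bash
cat >> h.py <<'E'
def look(names,tag,cam='wrist'):
    P=camera_params(cam); save(cam,tag); out={}
    for n,z in names:
        r=tip_of(cam,n)
        for k in r[:2]: print(n,np.round(k['at'],1),round(k['confidence'],2),'at z',z,np.round(onz(cam,k['at'],z,P),4))
    np.save(f'pics/{tag}.npy',P,allow_pickle=True)
E
python3 - <<'E'
from h import *
move_ptp([.56,-.25,.40],down(.21).as_quat()); print(read_time_s(),read_qpos().round(2) if hasattr(read_qpos(),'round') else read_qpos())
look([('hook_arm',.21),('hook_stand',0)],'w_hook')
move_ptp([.61,.012,.28],down(-.604).as_quat()); print(read_time_s())
look([('pail_grip',.142+.007),('pail',.007),('slate',0)],'w_pail')
move_ptp([.56,.21,.32],down(1.33).as_quat()); print(read_time_s())
look([('knife_grip',.154),('ink_knife',.108),('knife_rest',0),('blade_mid',.073)],'w_knife')
a=[cv2.imread(f'pics/w_{n}.png') for n in('hook','pail','knife')]
cv2.imwrite('pics/w.png',cv2.resize(np.vstack([np.hstack(a[:2]),np.hstack([a[2],np.zeros_like(a[2])])]),(800,600)))
E
```

```text
3.3417 [ 0.68  0.26 -0.4   1.47  0.1   1.43  0.49]
hook_arm [322.  208.9] 0.58 at z 0.21 [ 0.6059 -0.266   0.21  ]
hook_stand [354.7 167.7] 0.92 at z 0 [ 0.6831 -0.2484  0.    ]
4.675
pail_grip [288.4 192.4] 0.77 at z 0.149 [0.6223 0.0152 0.149 ]
pail_grip [ 42.4 178.8] 0.47 at z 0.149 [0.4642 0.1384 0.149 ]
pail [283.8 162. ] 0.91 at z 0.007 [0.6203 0.0161 0.007 ]
slate [290.6 156.6] 0.93 at z 0 [0.6305 0.0157 0.    ]
6.225
knife_grip [307.6 203.8] 0.6 at z 0.154 [0.5776 0.2327 0.154 ]
ink_knife [297.7 228.9] 0.78 at z 0.108 [0.6189 0.2161 0.108 ]
knife_rest [299.7 200.1] 0.87 at z 0 [0.6198 0.2246 0.    ]
blade_mid [296.8 243.5] 0.66 at z 0.073 [0.6521 0.2092 0.073 ]
```

View pics/w.png

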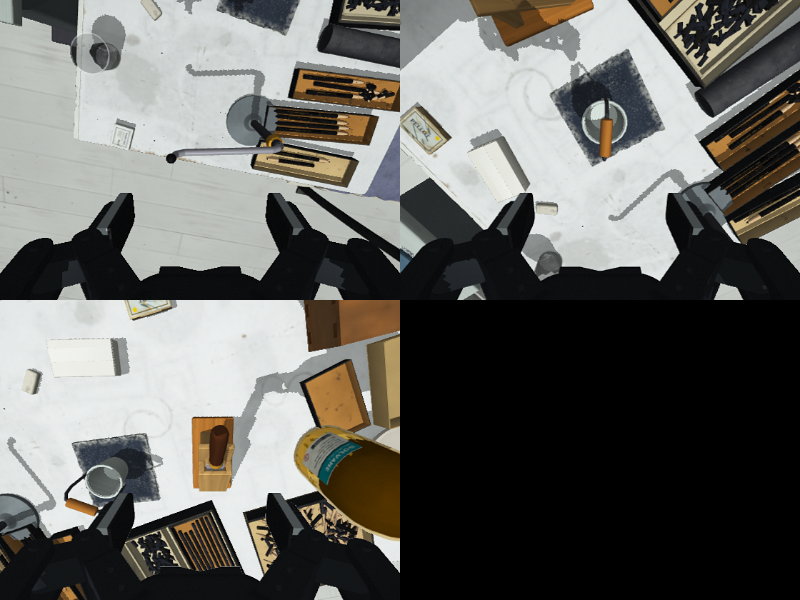

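The hook view (composite pixels, 1/1.4 scale) shows the ball at (171,157) and the post top at (272,143). In the pail view the grip runs from (607,118) to (605,158), almost along the tool x axis. In the knife view the handle butt is near (220,430) and the rest slot below it. I'll fit the lines by colour.

```bash
python3 - <<'E'
from h import *
L=lambda t:(cv2.imread(f'pics/{t}.png'),np.load(f'pics/{t}.npy',allow_pickle=True).item())
def comp(mask,seed):
    n,l,st,ce=cv2.connectedComponentsWithStats(mask.astype(np.uint8)); 
    ys,xs=np.nonzero(mask); i=np.argmin((xs-seed[0])**2+(ys-seed[1])**2); k=l[ys[i],xs[i]]
    yy,xx=np.nonzero(l==k); return np.c_[xx,yy].astype(np.float32)
def axis(pts):
    (c,s,a)=cv2.minAreaRect(pts); b=cv2.boxPoints((c,s,a))
    e=[(b[i]+b[(i+1)%4])/2 for i in range(4)]
    return (e[0],e[2]) if np.linalg.norm(e[0]-e[2])>np.linalg.norm(e[1]-e[3]) else (e[1],e[3])
im,P=L('w_pail');h=cv2.cvtColor(im,cv2.COLOR_BGR2HSV)
m=(h[...,0]>5)&(h[...,0]<22)&(h[...,1]>120)&(h[...,2]>70)
p=comp(m,(288,192));e=axis(p);X=[onz('',x,.149,P) for x in e];d=X[0]-X[1]
print('bar',len(p),e,np.round(X,4).tolist(),np.linalg.norm(d),'mid',sum(X)/2,'yaw',np.arctan2(d[1],d[0]))
im,P=L('w_hook');h=cv2.cvtColor(im,cv2.COLOR_BGR2HSV)
ball=comp((h[...,2]<50),(240,220)); b=ball.mean(0);B=onz('',b,.232,P);print('ball',len(ball),b,B)
# arm edges: grey pixel columns between ball and post
pts=[]
for x in range(262,356,3):
    col=im[195:228,x].astype(int).mean(1); ys=np.nonzero(col<170)[0]
    if len(ys)>3: pts.append((x,195+ys.mean(),len(ys)))
pts=np.array(pts);print(pts[::4].round(1).tolist())
k=np.polyfit(pts[:,0],pts[:,1],1);A=[onz('',(x,np.polyval(k,x)),.21,P) for x in(262,356)];d=A[1]-A[0]
print('arm',np.round(A,4).tolist(),'yaw',np.arctan2(d[1],d[0]))
im,P=L('w_knife');h=cv2.cvtColor(im,cv2.COLOR_BGR2HSV)
m=(h[...,2]<110)&(h[...,1]>90)&((h[...,0]<14)|(h[...,0]>170))
p=comp(m,(307,200));e=axis(p);print('handle',len(p),e)
# rest base yaw: project rest edges
cv2.imwrite('pics/kz.png',cv2.resize(im[165:280,250:345],(660,600*1),interpolation=cv2.INTER_CUBIC))
for s in e: print([onz('',s,z,P).round(4).tolist() for z in (.108,.154,.178)])
E
```

```text
bar 873 (array([289.54865, 165.72179], dtype=float32), array([286.16345, 219.88521], dtype=float32)) [[0.6355, 0.0331, 0.149], [0.6071, -0.0037, 0.149]] 0.04641917823922521 mid [0.62130049 0.01467948 0.149     ] yaw 0.9135128384412973
ball 150 [239.6  221.26] [ 0.52660563 -0.28804191  0.232     ]
[[262.0, 213.4, 9.0], [274.0, 211.4, 9.0], [286.0, 212.0, 8.0], [298.0, 211.7, 9.0], [310.0, 211.0, 8.0], [322.0, 211.0, 8.0], [334.0, 205.8, 15.0], [346.0, 204.6, 18.0]]
arm [[0.5467, -0.2842, 0.21], [0.6393, -0.2562, 0.21]] yaw 0.2943485614832019
handle 1197 (array([309.96152, 175.1923 ], dtype=float32), array([298.73074, 231.34615], dtype=float32))
[[0.5621, 0.2425, 0.108], [0.5512, 0.2407, 0.154], [0.5455, 0.2398, 0.178]]
[[0.622, 0.2166, 0.108], [0.6029, 0.2183, 0.154], [0.593, 0.2192, 0.178]]
```

View pics/kz.png

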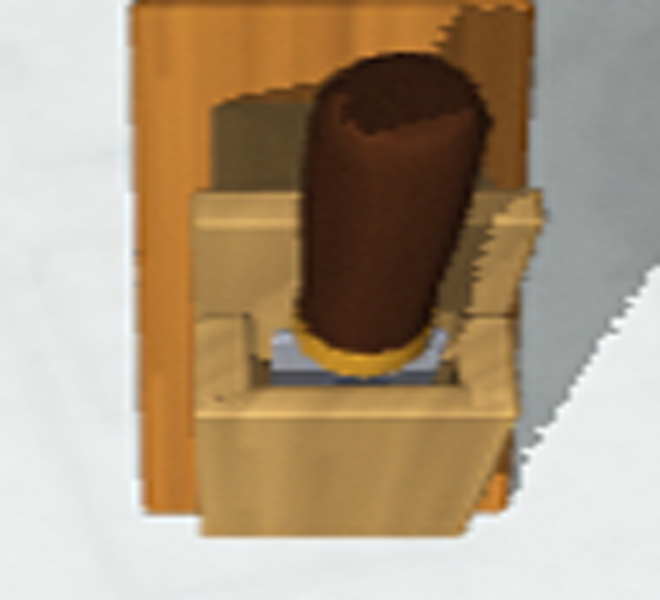

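```bash
python3 - <<'E'
from h import *
P=np.load('pics/w_knife.npy',allow_pickle=True).item()
a=onz('',(308.3,183.2),.179,P);b=onz('',(303.3,229.2),.112,P);d=b-a
print('knife',a,b,np.linalg.norm(d[:2]),np.arctan2(d[1],d[0]))
e=[onz('',p,.012,P) for p in [(269.1,166),(271.2,263.3),(327.3,168.8),(323.4,262.8)]]
for i in(0,2): d=e[i+1]-e[i];print('rest yaw',np.arctan2(d[1],d[0]))
print('rest mid far/near',(e[0]+e[2])/2,(e[1]+e[3])/2, np.linalg.norm(e[0]-e[2]))
P=np.load('pics/w_hook.npy',allow_pickle=True).item()
A=[onz('',p,.21,P) for p in[(266,212.3),(322,211)]];d=A[1]-A[0];print('arm',A,np.arctan2(d[1],d[0]))
# feasibility of the final knife pose: tool pitched forward 45 deg
for ky in (-.6,-.3,0,.3):
  for al in (45,30):
    # knife level yaw ky; tool y along knife y; tool z = al deg forward of down
    ydir=np.array([-np.sin(ky),np.cos(ky),0]);x=np.array([np.cos(ky),np.sin(ky),0]);t=np.radians(al)
    for s in(1,-1):
      z=np.sin(t)*x-np.cos(t)*np.array([0,0,1.]);yy=s*ydir;M=np.c_[np.cross(yy,z),yy,z]
      g=np.array([.63,.013,.22])-.115*x
      q=inverse_kinematics(g,R.from_matrix(M).as_quat());print(ky,al,s,None if q is None else np.round(q,2))
for yw in (-.62,2.52): print(inverse_kinematics([.621,.0147,.152],down(yw).as_quat()))
for yw in (.23,.23-np.pi):print(inverse_kinematics([.44,-.305,.28],down(yw).as_quat()),inverse_kinematics([.60,-.269,.28],down(yw).as_quat()))
E
```

```text
knife [0.55165225 0.23690151 0.179     ] [0.61908945 0.22222426 0.112     ] 0.06901593034637418 -0.2143012115268008
rest yaw -0.23169310288812853
rest yaw -0.23729081204941493
rest mid far/near [0.57043237 0.23309542 0.012     ] [0.71134149 0.19944088 0.012     ] 0.07914222370036228
arm [array([ 0.55036532, -0.28143529,  0.21      ]), array([ 0.60647481, -0.26819322,  0.21      ])] 0.2317633746295913
-0.6 45 1 [ 0.45  0.25 -1.12  2.21  1.28  1.01 -0.51]
-0.6 45 -1 [ 0.5   0.27 -1.18  2.21  1.29  1.04  2.63]
-0.6 30 1 [ 0.33  0.14 -0.84  2.12  0.8   0.84 -0.05]
-0.6 30 -1 [-1.77  0.28  1.46  2.19  0.25  0.62 -2.71]
-0.3 45 1 [ 0.89 -0.04 -1.29  2.37  1.27  0.46 -0.23]
-0.3 45 -1 [-1.69 -0.35  1.15  2.45  1.48  0.83  2.84]
-0.3 30 1 [ 0.57 -0.   -0.89  2.23  0.58  0.56  0.5 ]
-0.3 30 -1 [ 0.76  0.   -1.08  2.22  0.59  0.56 -2.64]
0 45 1 [ 0.42 -0.12 -0.57  2.45  1.24  0.05  0.18]
0 45 -1 [ 0.98 -0.17 -1.06  2.44 -1.42  0.05 -0.31]
0 30 1 [ 0.64 -0.07 -0.76  2.28  0.03  0.4   1.42]
0 30 -1 [ 0.86 -0.08 -0.95  2.27 -0.02  0.4  -1.66]
0.3 45 1 [-1.   -0.32  1.07  2.46 -0.34  0.12  2.34]
0.3 45 -1 [ 0.84 -0.06 -0.68  2.4  -1.43  0.35  0.16]
0.3 30 1 [ 0.62 -0.03 -0.54  2.25 -0.46  0.47  2.31]
0.3 30 -1 [ 0.73 -0.03 -0.65  2.25 -0.46  0.47 -0.82]
[ 0.2268564   0.46351123 -0.39793065  1.73491092  0.20942967  0.98512312
 -0.86974486]
[ 0.59223626  0.60727711 -0.89971037  1.71745451  0.53125134  1.08033052
  2.03999027]
[ 1.16743136  0.20571735 -0.71174869  1.81144318  0.14497513  1.1771856
  0.64026933] [ 0.85544624  0.45804058 -0.66820789  1.51718288  0.29115936  1.26764623
  0.38016277]
[-0.60121154  0.41641897  1.40651444  1.88056856 -0.43853602  1.22197123
 -1.96238031] [-0.49524311  0.79031686  1.37369512  1.58450894 -0.78194606  1.42145639
 -1.9658767 ]
```

```bash
python3 - <<'E'
from h import *
q=down(.92-np.pi/2).as_quat(); c=[.6213,.0147]
move_gripper(.06,40)
move_ptp(c+[.25],q); movel(c+[.159],q,.12)
print(read_time_s(),read_eef_pos(),read_ft_force())
move_gripper(0,40); print('gap',read_finger_gap(),read_grasp_force(),read_ft_force())
movel(c+[.29],q,.12); print('gap',read_finger_gap(),read_ft_force(),read_eef_pos(),read_time_s())
save('scene','s1')
look([('pail_grip',.28),('pail',.138)],'w1')
print(look_for('scene','pail'))
a=cv2.imread('pics/s1.png')[90:300,100:380];b=cv2.imread('pics/w1.png')
cv2.imwrite('pics/c1.png',np.hstack([cv2.resize(a,(400,300)),cv2.resize(b,(400,300))]))
E
```

```text
9.15 [0.62208849 0.01491576 0.15988976] [0.14766577 1.26601789 0.73556485]
gap 0.012331289556250978 39.31765079498291 [0.16762713 0.18771022 2.07350319]
gap 0.012206010747228381 [ 0.15631352 -0.95243991 -1.61839604] [0.620553   0.01456102 0.28868679] 10.875
pail_grip [281.6 280.8] 0.57 at z 0.28 [0.6221 0.0155 0.28  ]
pail_grip [425.5 288.4] 0.33 at z 0.28 [ 0.6741 -0.029   0.28  ]
pail [276.3 195. ] 0.79 at z 0.138 [0.6192 0.019  0.138 ]
[{'at': [222.3, 169.1], 'confidence': 0.72}]
```

View pics/c1.png

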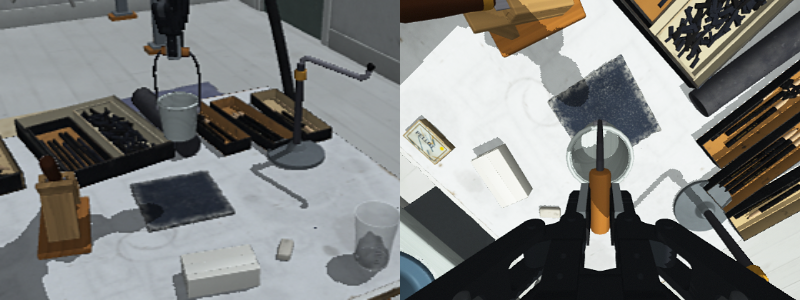

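The pail hangs level from the grip at composite (600,200) and is clear of the slate. Next I'll carry it round the free end to the pre-thread pose.

```bash
cat >> h.py <<'E'
YA=.232; H=np.array([.603,-.2692]); U=np.array([np.cos(YA),np.sin(YA)])
def A(s,z): return list(H+U*(.078-s))+[z]   # s = distance from post axis
E
python3 - <<'E'
from h import *
q=down(.232).as_quat()
move_ptp([.46,-.11,.29],q); movel(A(.235,.278),q,.15)
print(read_time_s(),read_eef_pos(),read_finger_gap(),A(.235,.278))
P=camera_params('wrist'); look([('pail_grip',.268),('hook_arm',.21),('hook_stand',0)],'w2')
save('scene','s2'); print([proj('wrist',A(s,.21),P).round() for s in(.008,.078,.14)],proj('wrist',A(.152,.235),P).round())
for c in['scene','top']: print(proj(c,A(.152,.235)),proj(c,A(0,0)))
a=cv2.imread('pics/s2.png')[60:270,200:480];b=cv2.imread('pics/w2.png')
cv2.imwrite('pics/c2.png',np.hstack([cv2.resize(a,(400,300)),cv2.resize(b,(400,300))]))
E
```

```text
13.7083 [ 0.45072113 -0.30394665  0.27811812] 0.01242618485696925 [np.float64(0.45020626660996904), np.float64(-0.30529813065431693), 0.278]
pail_grip [280.1 282.7] 0.61 at z 0.268 [ 0.4516 -0.3041  0.268 ]
hook_arm [520.7 238.2] 0.9 at z 0.21 [ 0.6042 -0.2698  0.21  ]
hook_stand [465.7 172.1] 0.68 at z 0 [ 0.6814 -0.252   0.    ]
[array([627., 237.]), array([519., 237.]), array([424., 237.])] [421. 254.]
[357.29688948 136.39096547] [306.51427489 199.11598935]
[383.39536379 193.76235417] [349.05971995 164.90321726]
```

View pics/c2.png

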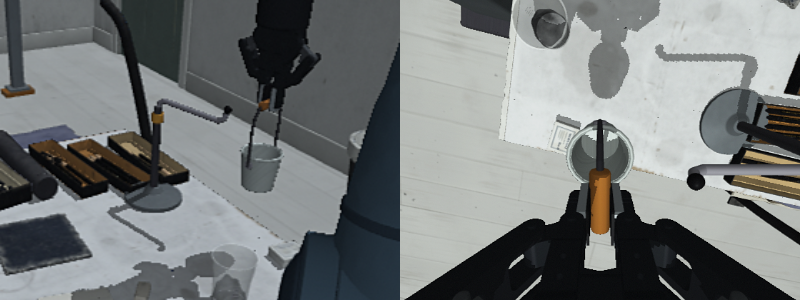

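The scene view shows the pail beside the arm's free end. In the wrist view the ball is at composite (696,181), against a predicted (701,181), and the arm is at row 171, against 169, so the geometry is confirmed. Now I'll thread the bail over the arm and lower it.

```bash
python3 - <<'E'
from h import *
q=down(.232).as_quat()
f0=np.array(read_ft_force()); movel(A(.078,.278),q,.08); print(read_time_s(),np.array(read_ft_force())-f0,read_eef_pos())
movel(A(.078,.240),q,.06); f0=np.array(read_ft_force());print(f0)
z=.240
while z>.226:
    z-=.002; movel(A(.078,z),q,.03); pause(.05); d=np.array(read_ft_force())-f0; print(z,d.round(2))
    if d[2]>1.0: break
print(read_time_s(),read_finger_gap())
save('scene','s3');save('wrist','w3')
a=cv2.imread('pics/s3.png')[90:240,230:430];b=cv2.imread('pics/w3.png')
cv2.imwrite('pics/c3.png',np.hstack([cv2.resize(a,(400,300)),cv2.resize(b,(400,300))]))
E
```

```text
16.075 [-0.82195116  1.30251459  0.6103473 ] [ 0.60261342 -0.26956533  0.27806688]
[ 0.28799926  0.15611078 -1.62937714]
0.238 [-0.09 -0.47  0.74]
0.236 [-0.28 -0.01 -0.23]
0.23399999999999999 [-0.55  0.18  3.24]
17.7583 0.012672237652359834
```

View pics/c3.png

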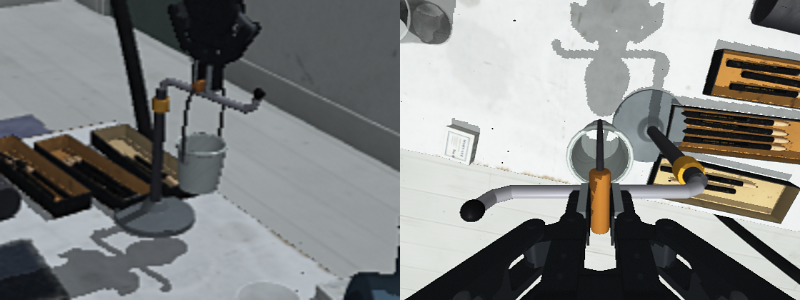

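The bail now straddles the arm. The arm crosses at row 190, where a centred bar should put it, and contact was felt at z=0.234. I'll release it and retreat.

```bash
python3 - <<'E'
from h import *
q=down(.232).as_quat()
movel(A(.078,.235),q,.03)
move_gripper(.045); pause(.3); print(read_time_s(),read_finger_gap(),read_ft_force())
movel(A(.078,.36),q,.12); pause(.3)
save('scene','s4');look([('pail_grip',.222),('pail',.08),('hook_arm',.21)],'w4')
a=cv2.imread('pics/s4.png')[90:240,230:430];b=cv2.imread('pics/w4.png')
cv2.imwrite('pics/c4.png',np.hstack([cv2.resize(a,(400,300)),cv2.resize(b,(400,300))]))
print(read_time_s())
E
```

```text
18.825 0.0450063848827116 [ 0.16193011 -0.15907415 -0.47549953]
pail_grip [281.3 202.3] 0.72 at z 0.222 [ 0.6045 -0.2684  0.222 ]
pail [279.1 170.1] 0.55 at z 0.08 [ 0.6024 -0.2701  0.08  ]
hook_arm [281.4 197.2] 0.96 at z 0.21 [ 0.6044 -0.2674  0.21  ]
20.5667
```

View pics/c4.png

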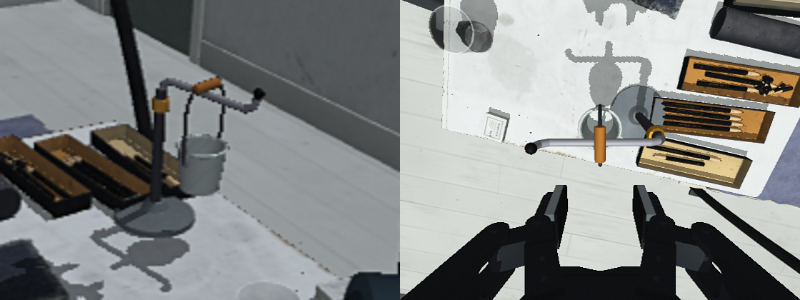

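The pail hangs freely on the arm (grip measured at (0.604,-0.268)) and the fingers are clear. Now for the knife.

```bash
cat >> h.py <<'E'
KY=-.234; G=np.array([.5757,.2318,.154])
def tq(ky,t):  # tool y = knife y (left of heading ky), tool z tilted t rad forward of down
    x=np.array([np.cos(ky),np.sin(ky),0]);y=np.array([-np.sin(ky),np.cos(ky),0]);z=np.sin(t)*x-np.array([0,0,np.cos(t)])
    return R.from_matrix(np.c_[np.cross(y,z),y,z]).as_quat()
def kx(ky,p): return np.array([np.cos(ky)*np.cos(p),np.sin(ky)*np.cos(p),-np.sin(p)])
E
python3 - <<'E'
from h import *
t=-np.radians(20); q=tq(KY,t); z=R.from_quat(q).as_matrix()[:,2]
move_gripper(.06,80)
move_ptp(G-z*.13,q); print(read_time_s(),read_qpos())
look([('knife_grip',.154),('ink_knife',.108)],'w5'); P=camera_params('wrist')
print([proj('wrist',p,P) for p in (G,G+.065*kx(KY,np.pi/4),G-.035*kx(KY,np.pi/4))])
im=cv2.imread('pics/w5.png'); h=cv2.cvtColor(im,cv2.COLOR_BGR2HSV)
for p,c in ((G,(0,255,0)),(G+.065*kx(KY,np.pi/4),(0,0,255)),(G-.035*kx(KY,np.pi/4),(255,255,0))):
    u=proj('wrist',p,P); cv2.circle(im,(int(u[0]),int(u[1])),3,c,-1)
cv2.imwrite('pics/c5.png',im)
E
```

```text
22.675 [ 0.1328774   0.67368122 -0.73209351  1.28389244  0.19074567  1.58675703
  0.77405791]
knife_grip [280.2 202.5] 0.82 at z 0.154 [0.5758 0.2309 0.154 ]
[array([280.4864212 , 202.97187882]), array([280.54043964, 252.49496549]), array([280.4491328, 168.7865769])]
```

View pics/c5.png

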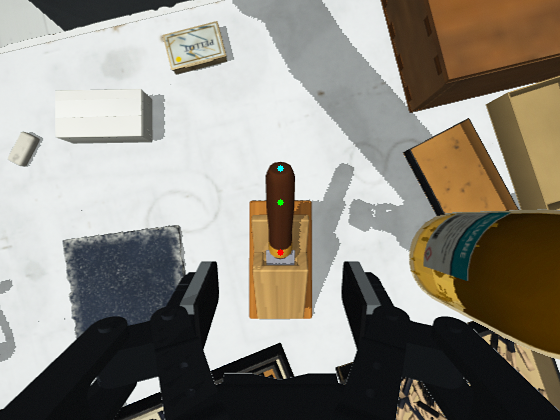

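The projected grip (280,203), joint (280,252) and butt (280,169) points sit on the handle's centre line, so I'll grasp and draw it out.

```bash
python3 - <<'E'
from h import *
t=-np.radians(20); q=tq(KY,t)
movel(G,q,.12); print(read_time_s(),read_eef_pos(),read_ft_force())
move_gripper(0,80); print('gap',read_finger_gap(),read_grasp_force(),np.round(read_ft_force(),1))
k=kx(KY,np.pi/4)
for s in(.03,.06,.12):
    movel(G-s*k,q,.08); print(s,read_finger_gap(),np.round(read_ft_force(),1))
print(read_time_s(),read_qpos())
C=np.array([.630,.014])
for ky in(-.8,-.6,-.4,KY):
    g=np.r_[C-.115*np.array([np.cos(ky),np.sin(ky)]),.24]; r=inverse_kinematics(g,tq(ky,np.radians(25))); print(ky,g,None if r is None else np.round(r,2))
b=inverse_kinematics(G-.12*k+[0,0,.04],tq(KY,np.radians(25)));print(None if b is None else np.round(b,2))
E
```

```text
24.0583 [0.57661096 0.23206003 0.1549362 ] [-0.67933881 -0.02123616 -0.09646619]
gap 0.019841632860844775 77.9763400554657 [-0.3 -0.9  2.3]
0.03 0.019743712128583897 [ 0.2  0.4 -0.4]
0.06 0.02004828581959879 [ 0.  -0.3 -0.2]
0.12 0.019818886239559064 [ 0.4  0.4 -1. ]
26.4583 [ 0.18278129  0.51335245 -0.81002053  1.62843966  0.10896407  1.3877798
  0.70025191]
-0.8 [0.54987873 0.09649595 0.24      ] [ 0.19  0.2  -0.73  1.97  0.67  1.01 -0.11]
-0.6 [0.5350864  0.07893388 0.24      ] [ 0.31  0.11 -0.77  2.06  0.61  0.87  0.16]
-0.4 [0.52407799 0.05878311 0.24      ] [ 0.43  0.02 -0.79  2.13  0.48  0.72  0.5 ]
-0.234 [0.51813413 0.04066509 0.24      ] [ 0.52 -0.03 -0.78  2.17  0.31  0.63  0.86]
[ 0.12  0.09 -0.88  2.    0.55  0.91  0.28]
```

```bash
python3 - <<'E'
from h import *
k=kx(KY,np.pi/4); t=np.radians(25)
movel(G-.12*k+[0,0,.04],tq(KY,t),.06); print(read_time_s(),read_finger_gap())
C=np.array([.630,.014]);ky=-.6
g=np.r_[C-.115*np.array([np.cos(ky),np.sin(ky)]),.22]
movel(g,tq(ky,t),.12); pause(.5)
print(read_time_s(),read_finger_gap(),read_eef_pos(),g,np.abs(read_joint_vel()).max())
save('scene','s6');save('top','t6')
for n,off in(('knife_grip',0),('ink_knife',.065),('blade_mid',.115)):
    rs=[]
    for c in('scene','top'):
        r=tip_of(c,n); X=np.r_[g[:2]+off*np.array([np.cos(ky),np.sin(ky)]),.22]
        print(n,c,[(np.round(x['at'],1),round(x['confidence'],2)) for x in r[:2]],'pred',proj(c,X).round(1))
a=cv2.imread('pics/s6.png')[80:305,130:430];b=cv2.imread('pics/t6.png')[120:270,170:370]
cv2.imwrite('pics/c6.png',np.hstack([cv2.resize(a,(400,300)),cv2.resize(b,(400,300))]))
E
```

```text
27.3917 0.020074057440797332
29.6 0.019708114990349718 [0.53507654 0.07895487 0.22001228] [0.5350864  0.07893388 0.22      ] 0.001854911256139268
knife_grip scene [] pred [210.4 171.5]
knife_grip top [(array([229.5, 206.7]), 0.86)] pred [228.7 206.8]
ink_knife scene [(array([217.3, 161.5]), 0.64)] pred [217.7 158.6]
ink_knife top [(array([245.1, 185.5]), 0.94)] pred [242.6 183.6]
blade_mid scene [(array([221.8, 152.3]), 0.62), (array([331.1, 134.6]), 0.44)] pred [222.8 149.7]
blade_mid top [(array([254.6, 166.2]), 0.66), (array([256.7, 267.3]), 0.43)] pred [253.1 166.2]
```

View pics/c6.png

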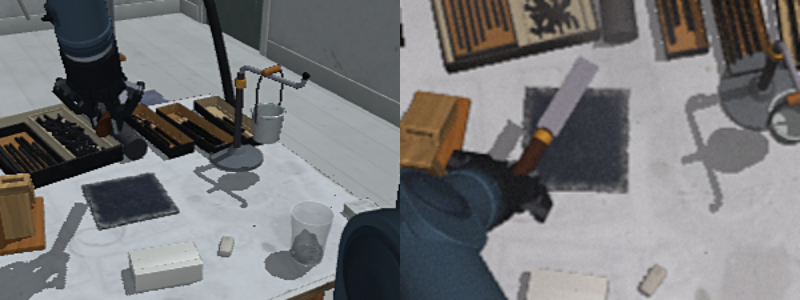

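That was my 11th picture, one over the limit of 10, so I'll view no more. The composite shows the pail hanging on the arm, and the knife blade at composite (530–600, 60–140) in the top view. I'll check the level by numbers only.

```bash
python3 - <<'E'
from h import *
P=camera_params('wrist'); im=read_camera('wrist')
ky=-.6;x=np.array([np.cos(ky),np.sin(ky),0]);y=np.array([-np.sin(ky),np.cos(ky),0]);g=np.array([.5351,.0789,.22])
for n,off in(('ink_knife',.065),('blade_mid',.115)):
    rs=[]
    for c in('scene','top','wrist'):
        if c!='wrist': read_camera(c)
        r=tip_of(c,n)
        if r: rs.append(ray(c,r[0]['at'],P if c=='wrist' else None)); 
        if c=='wrist': print(n,[(np.round(k['at'],1),round(k['confidence'],2)) for k in r[:1]],'pred',proj('',g+off*x,P).round(1))
    X,e=tri(rs); print(n,X.round(4),np.round(e,4),'pred',(g+off*x).round(4))
# blade outline in the wrist picture vs predicted corners
cor=np.array([proj('',g+a*x+b*y,P) for a,b in((.068,.014),(.165,.014),(.165,-.014),(.068,-.014))]);print(cor.round(1).tolist())
gray=im.astype(int).mean(2);hsv=cv2.cvtColor(im,cv2.COLOR_RGB2HSV)
c=cor.mean(0).astype(int);ff=im.copy();m=np.zeros((422,562),np.uint8)
cv2.floodFill(ff,m,(int(c[0]),int(c[1])),(0,0,0),(6,6,6),(6,6,6),cv2.FLOODFILL_MASK_ONLY|4)
ys,xs=np.nonzero(m[1:-1,1:-1]);print(im[c[1],c[0]],len(xs),xs.min(),xs.max(),ys.min(),ys.max())
r=cv2.minAreaRect(np.c_[xs,ys].astype(np.float32));print(r,cv2.boxPoints(r).round(1).tolist())
for row in range(ys.min(),ys.max(),12): s=xs[ys==row];print(row,s.min(),s.max(),end=' | ')
E
```

```text
ink_knife [(array([277.3, 351.7]), 0.88)] pred [277.9 353.3]
ink_knife [0.5933 0.0367 0.2115] [0.0042 0.0031 0.0046] pred [0.5887 0.0422 0.22  ]
blade_mid [(array([277. , 379.5]), 0.76)] pred [278.2 383.6]
blade_mid [0.6264 0.0139 0.2135] [0.0045 0.0013 0.0047] pred [0.63  0.014 0.22 ]
[[301.6, 355.4], [295.9, 405.9], [260.8, 405.9], [254.2, 355.4]]
[12 15 16] 41433 9 552 256 419
((280.5, 337.5), (543.0, 163.0), 0.0) [[9.0, 419.0], [9.0, 256.0], [552.0, 256.0], [552.0, 419.0]]
256 371 371 | 268 347 387 | 280 226 405 | 292 149 415 | 304 144 428 | 316 141 427 | 328 81 421 | 340 75 437 | 352 69 454 | 364 64 472 | 376 59 489 | 388 52 507 | 400 35 524 | 412 18 542 |
```

```bash
python3 -c "
from h import *
print(read_time_s(),read_finger_gap(),read_grasp_force()); print(sign_off())"
```

```text
30.55 0.019726607723047036 78.12161564826965
the job is handed in; nothing more can be done
None
```

The job is handed in at 30.6 s: the pail hangs on the hook arm and has been let go, and the knife is held still with its blade over the slate, about 21–22 cm up and level by triangulation (blade roll not measured); I viewed 11 pictures, one over the limit of 10.

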